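Free the jack's pawl with a bar and lower the finial

TASK

A gilded finial stands on the deck of a small bench jack that is held up by a ratchet wheel and pawl. Take the wooden-handled steel bar from its rest, push it up under the pawl and flick the pawl over until it lies back clear of the wheel, touching the pawl with the bar only; then lower the deck slowly by its handle, all the way down, with the finial still standing on it. Leave the bar lying on its rest again, and do not disturb the other things on the bench.

Things in the scene. Friction and masses are not known exactly. Their poses are not given: they have to be found in the camera images.
- jack: Grey steel bench jack, fixed. Origin on the bench; x level, from the pawl's toe to its pivot; z up. Base plate x -125 to 125, y -180 to 60, 20 mm thick. Two 5 mm side plates, 50 mm free between (y -25 to 25), x -90 to 60, top z 240. Between them a wheel of radius 42 (axle x 10, z 188), the pawl above it. At x 0, y -110 a 56 mm square tube, from which the deck's ram rises.
- tie (a point): Middle of the round tie bar, 16 mm thick, that joins the side plates in front of the pawl: jack x -80, y 0, z 254 mm (underside z 246), along jack y, on ears up to z 267. The way to the pawl's underside is from the jack's -x side, under this bar and rising towards +x at about 35 degrees; a level bar fouls it before the pawl tips over. Below it, in front of the wheel (jack x under -35), all is free down to the base plate.
- pawl (a joint): Angle of the dark steel pawl, rad: 0 = in the wheel, grows as its toe is lifted, 2.1 = lying fully back on its stop. Pivot along jack y at jack x 30, z 250 mm. Light (under 1 N at the toe). Let go below about 0.9 rad it falls back into the wheel; beyond that it falls over by itself to 2.1.
- pawl_toe (a point): Toe end of the pawl at mid-thickness; moves with it. In the wheel: jack x -50, y 0, z 241 mm; the pawl is then a level arm 20 mm wide (y -10 to 10), 12 mm thick, from the toe to jack x 38, its underside at z 235; a nose hangs from the arm at jack x 2 to 10 down 10 mm into the wheel, and a 60 mm lug stands upright on it near the pivot.
- lift (a joint): How far the deck has been lowered, m: 0 = up as at the start, 0.100 = fully down on its stop. While the pawl is in the wheel it is blocked within 6 mm, and pushing it down then jams the pawl until it is raised again. Once free it stays where it is left (friction) and takes about 3 to 8 N of push, more when faster, to go down.
- handle (a point): Middle of the deck's handle: a level black rubber-covered bar 18 mm thick and 95 mm long that sticks out of the deck's edge along jack -x; with the deck up its middle is at jack x -115, y -110, z 256 mm. It goes straight down with the deck by 100 mm. There is room for fingers on both sides and below.
- finial: Gilded turned finial (gold look), 100 mm tall, foot 80 mm across, 0.3 kg, loose, standing on the middle of the 130 mm square deck (deck top z 270 with the deck up, at jack x 0, y -110). Origin under its foot, z up.
- bar_mid (a point): Middle of the bar's 200 mm length, on its axis. x points to the steel tip. Wooden square handle 16 x 16 mm from x -100 to -40 (its middle at x -70), then a round steel shaft 10 mm thick to a round tip at x +100. 0.15 kg, loose; at the start it lies level on its rest, its axis 50 mm above the bench, the handle overhanging freely.
- rest_mid (a point): Point of the fixed wooden bar rest where the middle of the bar belongs: on the axis of the lying bar, 50 mm above the bench. x points along the bar to its tip, z up. Two wooden saddles, 16 mm thick along x, at x -22 and +75, carry the round shaft at 45 mm above the bench, in notches 27 mm wide between cheeks 60 mm high. Base 190 x 100 x 12 mm.
- tin: Bystander: paint tin, 90 mm across, 100 mm tall; origin under its centre.
- moulding: Bystander: gilded moulding offcut 170 x 45 x 32 mm lying flat; origin under its centre.
- tape: Bystander: roll of paper tape, 96 mm across, 30 mm tall, lying flat.
Not all that is in view belongs to the job. Leave any blue look-alike of the part that bears bar_mid alone. Several things have the shape of the finial; the one meant has the colours described above.

How it is judged:
On the way, in this order (a step that is already met when the one before it is completed fails the run):
1. the pawl lies back, clear of the wheel (value of joint pawl above 1.8 rad), for 0.2 s.
2. the deck is fully down (value of joint lift above 0.094 m), for 0.2 s.
At the end, for the whole second after the job is handed in: The pawl lies back (joint over 1.8 rad), the deck is fully down (within 6 mm of its stop), the finial stands upright on it (within 0.1 rad), and the bar lies in the notches of its rest (middle within 30 mm along the bench and 10 mm in height, direction within 0.2 rad) (value of joint pawl above 1.8 rad and value of joint lift above 0.094 m and angle between finial's own z axis and vertical below 0.1 rad and horizontal distance between finial and handle below 0.145 m and z of finial in the frame of jack above 0.16 m and horizontal distance between bar_mid and rest_mid below 0.03 m and z of bar_mid in the frame of rest_mid between -0.01 and 0.01 m and angle between the x axis of bar_mid and the x axis of rest_mid, either way round below 0.2 rad and linear speed of finial below 0.02 m/s and velocity of joint lift below 0.01 m/s); the robot touches nothing.
It fails at once if the robot itself touches the pawl (only the bar may) (contact force between any of the fingers, the arm and pawl above 0.5 N).
It fails at once if the deck goes down faster than 0.25 m/s (velocity of joint lift above 0.25 m/s).
It fails at once if the finial is tipped (angle between finial's own z axis and vertical above 0.35 rad).
It fails at once if a bystander is pushed more than 40 mm (distance of any of tin, moulding, tape from where it was at the start of the episode above 0.04 m).
It also fails if it takes over 69 s, if anything falls off the work surface, if the arm or the gripper's body presses on something with over 40 N, if the wrist force passes 120 N, or if a joint passes its speed limit or range.

ROBOT

A 6-joint arm with a two-finger parallel gripper is mounted at the origin on the work surface. World frame = base frame: x ahead of the robot, y to its left, z up, the work surface at z = 0. Lengths are in m, angles in rad, forces in N, time in s.
With the tool pointing down it reaches from about 0.275 to 0.825 m from the base axis. Payload 5.2 kg.
Tool frame: the origin (TCP) lies midway between the tips of the shut fingers; the grasp point (between the pads) lies 19 mm behind it; y points along the fingers, x is the direction in which the jaws open and shut, and the axes are right-handed (so a half turn about y gives the same grasp; the last joint's range is limited). The gripper opens to 93 mm and grips with 3 to 60 N. Pads are 15 mm wide; open, the fingers measure 128 mm over their backs; the gripper's body (75 mm by 188 mm) begins 65 mm behind the grasp point.
Start: joints at [-1.491, 0.259, 1.535, -0, 1.348, -0.203], TCP at [0.153, -0.528, 0.219] pointing down, gripper open.
Joint ranges: [-3.14, 3.14], [-0.91, 2.08], [0.19, 2.58], [-1.22, 4.36], [0.22, 2.71], [-3.12, 3.12]. Speed limits (rad/s): [2.57, 2.57, 3.14, 3.14, 3.14, 3.14].

INTERFACE

Orientations are given as a rotation vector (axis times angle).
In Python, from bench import r, optics, job, nets gives the robot as it stands.
- The arm moves only by the tool drive_tool, never from a script. Its argument "plan" is a list of rows, each a list of 5 numbers: the shift along the world's x, y, z in mm, then the turn about the world's z in degrees, then the gripper's target within -1 to 1 (shut at 1, half-way at 0, fully open at -1). A call has 1 to 5 rows; each row shifts and turns the commanded pose from where the row before left it; what a row does not reach is not made up. A row lasts 1/10 s, in which the tool goes at most 50 mm and 8.59 degrees, less where a joint would pass 70% of its speed; a pose out of reach is approached as far as the arm can. A call with a gripper value outside its range is refused whole. The fingers move at their own pace and stop on an object; the grip force is fixed at half the most. Time passes only in rows, so rows that do not move let the fingers close. It gives the time, the measured TCP pose, the force and the opening at its end, in the units of the state.
- r.get_state(): the state, without advancing time (a new reading comes with each control period).
- optics.snapshot(name): name is "side" or "top"; returns a dict with "image" (400x640x3 uint8, red, green, blue), "depth" (400x640 float32, m along the optical axis (not along the pixel's ray), 0 where there is no reading), "camera_matrix" (3x3 intrinsics, pixels), "dist" ([k1, k2, p1, p2, k3] as OpenCV has them; the pictures are not rectified), "R" (3x3) and "t" (3): a world point X has camera coordinates R X + t. Camera axes: x right, y down, z forward; pixel columns grow to the right and rows downward; lengths in m; the calibration is good to about 2 mm. A picture is of the moment at which its call begins.
- job.sign_off(): hands the job in, once; it reports no verdict.
Trained networks look in a picture, given as the dict that the camera call returned (one of the last four; its "shot" number tells which), for a name from the list of things; names that differ only in an ending like _2 or _b are one class to them, and where a whole thing is asked for, a point or a joint stands for the part that bears it (a point fixed in the world has none). Each returns a list of dicts, best first, with "conf" (0 to 1); they miss things now and then, are a little off and sometimes report something else, mostly with a low value. They report only what shows in the picture. A call takes as long as a camera call. They do not tell look-alikes from the thing itself.
- nets.trace(target, picture): "pixels" (400x640 bool, what is visible of it) and "extent" ([left, top, right, bottom] in pixels, round what is visible of it).
The state is a dict: "t": time; "joint_pos": joint angles; "dq": joint speeds; "joint_torque": joint torques, N m; "tcp_pos": TCP position; "tcp_rot": TCP orientation; "ft_force": force on the tool from outside, world axes, zero at the start; "wrist_torque": the same for the moment, N m; "opening": finger opening in m.
Only numpy, scipy, OpenCV 4.12 (cv2) and the standard library are available. Lean on these libraries where they do the work, as an engineer would, in place of code of your own. Each camera call takes 0.05 s, during which the arm holds its last target.

## Working session

There is one attempt and no reset: what is moved stays moved. The work goes in short steps, Python scripts to look and compute and a tool call to move; the robot and the scene stay as the last step left them, time stands still between calls to the robot, and variables do not carry over. Pictures are saved under pics/ and viewed, and the job is handed in when it is done.

Besides the shell and the picture viewer there is one more tool, called after "Emit:" as name([rows], argument=value, ...), one row to a line, values as JSON. drive_tool: Moves the arm, as the interface text tells. Its arguments: {"type":"object","properties":{"plan":{"type":"array"}},"required":["plan"]}

```bash
ls; mkdir -p pics; cat > h.py <<'E'
import numpy as np, cv2
from bench import r, optics, job, nets
def save(s,name,box=None,scale=1):
    im=s["image"][:,:,::-1].copy()
    if box: im=im[box[1]:box[3],box[0]:box[2]]
    if scale!=1: im=cv2.resize(im,None,fx=scale,fy=scale,interpolation=cv2.INTER_CUBIC)
    cv2.imwrite("pics/"+name,im)
def ray_pts(s,px,d):
    px=np.asarray(px,float).reshape(-1,1,2)
    u=cv2.undistortPoints(px,np.array(s["camera_matrix"]),np.array(s["dist"])).reshape(-1,2)
    c=np.c_[u,np.ones(len(u))]*np.asarray(d).reshape(-1,1)
    return (c-np.array(s["t"]))@np.array(s["R"])
def at_z(s,px,z):
    px=np.asarray(px,float).reshape(-1,1,2)
    u=cv2.undistortPoints(px,np.array(s["camera_matrix"]),np.array(s["dist"])).reshape(-1,2)
    R=np.array(s["R"]);t=np.array(s["t"])
    o=-R.T@t; d=np.c_[u,np.ones(len(u))]@R
    k=(z-o[2])/d[:,2]
    return o+d*k[:,None]
def mask_pts(s,m):
    v,u=np.nonzero(m&(s["depth"]>0))
    return ray_pts(s,np.c_[u,v],s["depth"][v,u])
def proj(s,X):
    rv=cv2.Rodrigues(np.array(s["R"]))[0]
    return cv2.projectPoints(np.asarray(X,float).reshape(-1,1,3),rv,np.array(s["t"]),np.array(s["camera_matrix"]),np.array(s["dist"]))[0].reshape(-1,2)
E
python3 - <<'E'
from h import *
import pickle
for n in("side","top"):
    s=optics.snapshot(n); save(s,n+"0.png"); pickle.dump({k:s[k] for k in s},open(n+"0.pkl","wb"))
    print(n,-np.array(s["R"]).T@np.array(s["t"]))
    for k in("jack","tie","pawl","handle","finial","bar_mid","rest_mid","tin","moulding","tape"):
        try:
            for o in nets.trace(k,s):
                P=mask_pts(s,o["pixels"]); print(k,round(o["conf"],2),o["extent"],o["pixels"].sum(),np.median(P,0).round(3) if len(P) else None, P.max(0).round(3) if len(P) else None)
        except Exception as e: print(k,e)
print(r.get_state())
E
```

```text
pics
side [0.08333693 0.78671465 0.91909796]
jack 0.59 [201.1, 154.2, 339.1, 335.7] 13300 [0.541 0.249 0.095] [0.944 0.35  0.307]
jack 0.28 [199.9, 150.0, 285.0, 236.4] 2062 [0.612 0.242 0.268] [0.947 0.291 0.33 ]
tie 0.76 [199.5, 152.0, 337.8, 333.5] 13056 [0.54 0.25 0.1 ] [0.858 0.35  0.307]
pawl 0.62 [270.6, 195.8, 303.9, 227.1] 500 [0.512 0.24  0.255] [0.546 0.262 0.307]
pawl 0.55 [338.6, 137.4, 405.4, 168.8] 1259 [ 0.578 -0.314  0.011] [ 0.684 -0.238  0.064]
handle 0.83 [201.8, 151.3, 283.8, 236.2] 1992 [0.613 0.242 0.268] [0.944 0.291 0.283]
finial 0.89 [197.3, 215.9, 227.3, 254.6] 896 [0.766 0.225 0.028] [0.837 0.253 0.101]
finial 0.77 [223.0, 151.1, 260.9, 203.7] 1459 [0.608 0.242 0.299] [0.995 0.269 0.37 ]
bar_mid 0.54 [409.8, 184.5, 445.4, 193.6] 99 [ 0.373 -0.273  0.007] [ 0.405 -0.241  0.013]
bar_mid 0.5 [336.8, 146.1, 399.6, 150.6] 226 [ 0.551 -0.345  0.052] [ 0.662 -0.268  0.06 ]
rest_mid 0.65 [335.6, 140.6, 403.1, 168.7] 1319 [ 0.578 -0.313  0.011] [ 0.684 -0.238  0.064]
tin 0.96 [273.9, 131.4, 304.8, 179.2] 1028 [ 0.757 -0.138  0.076] [0.898 0.077 0.263]
moulding 0.6 
[... 1706 characters left out ...]
1, 311.2] 558 [0.276 0.356 0.025] [0.332 0.408 0.039]
{'t': 1.1, 'joint_pos': array([-1.49083400e+00,  2.58627866e-01,  1.53504446e+00, -1.00486352e-05,
        1.34801327e+00, -2.02817662e-01]), 'dq': array([ 0.00141046,  0.00135877,  0.0004022 , -0.00076811, -0.00169976,
       -0.0019924 ]), 'joint_torque': array([-1.51173340e-04, -4.37213695e+01, -2.84313190e+01,  7.20549468e-02,
        3.09158047e-02, -5.42714332e-06]), 'tcp_pos': array([ 0.15347222, -0.52812896,  0.21861985]), 'tcp_rot': array([-1.32973683,  0.99845096, -0.99833637]), 'ft_force': array([-0.29949012,  0.25551696,  0.14007272]), 'wrist_torque': array([0.00251307, 0.02882401, 0.00515233]), 'opening': 0.09292606950876191}
```

```bash
python3 - <<'E'
from h import *
import pickle
s=pickle.load(open("top0.pkl","rb"));save(s,"top0c.png",(180,90,340,320),2.5);save(s,"top0r.png",(360,90,500,310),2.7)
s=pickle.load(open("side0.pkl","rb"));save(s,"side0j.png",(190,130,350,350),2.7)
E
```

```text
(no output)
```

View pics/side0.png

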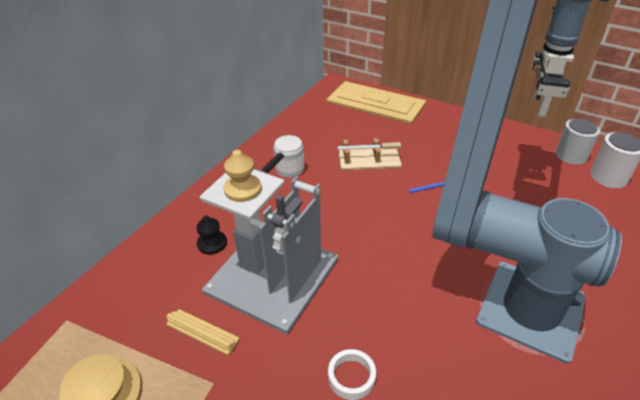

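View pics/top0.png

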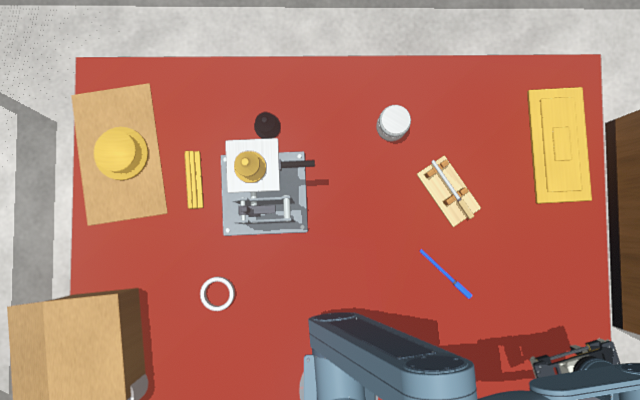

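```bash
echo
```

```text
(no output)
```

View pics/top0c.png

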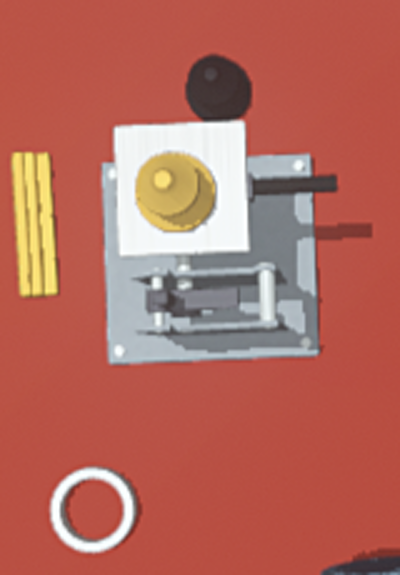

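View pics/top0r.png

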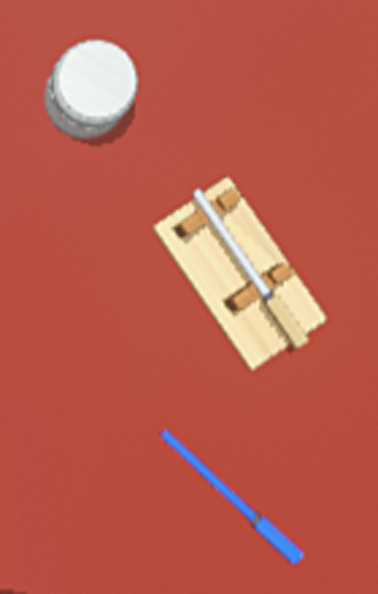

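View pics/side0j.png

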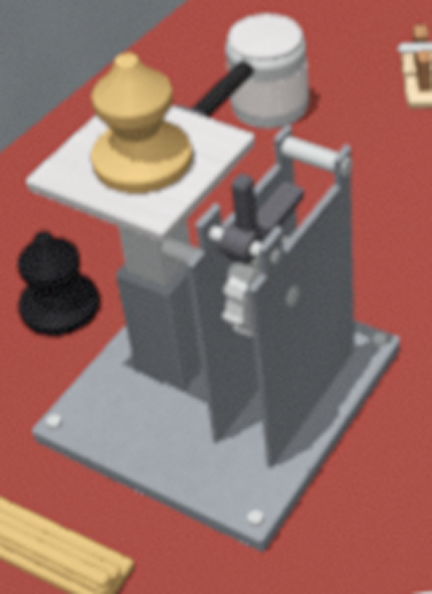

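```bash
python3 - <<'E'
from h import *
import pickle
s=pickle.load(open("top0.pkl","rb"))
v,u=np.nonzero(s["depth"]>0)
P=ray_pts(s,np.c_[u,v],s["depth"][v,u]); 
def sel(lo,hi,b): return P[(P[:,2]>lo)&(P[:,2]<hi)&(P[:,0]>b[0])&(P[:,0]<b[1])&(P[:,1]>b[2])&(P[:,1]<b[3])]
def rect(Q):
    (c,sz,a)=cv2.minAreaRect((Q[:,:2]*1000).astype(np.float32)); return np.round(c,1),np.round(sz,1),round(a,2)
jb=(.4,.75,.08,.4)
tb=sel(-.01,.01,(.3,.7,-.2,.05)); print("table z",np.median(tb[:,2]))
D=sel(.260,.280,jb); print("deck z",np.median(D[:,2]),len(D),rect(D))
B=sel(.012,.028,jb); print("base z",np.median(B[:,2]),len(B),rect(B))
# rotated estimates
for a in np.deg2rad(np.arange(-6,6.1,1)):
    c,s_=np.cos(a),np.sin(a); 
    ex=np.array([s_*-1,c]); ey=-np.array([c,s_])
    B2=B[:,:2]; D2=D[:,:2]
    out=[]
    for Q in(B2,D2):
        for e in(ex,ey):
            q=Q@e; out+=[np.percentile(q,.5)*1000,np.percentile(q,99.5)*1000]
    o=np.array(out); print(np.rad2deg(a).round(1),(o[1::2]-o[::2]).round(1),((o[1::2]+o[::2])/2).round(1))
H=sel(.25,.28,(.55,.72,.05,.17)); H=H[H[:,1]<H[:,1].max()]; print("hand",rect(H), np.median(H[:,2]))
S=pickle.load(open("side0.pkl","rb"))
R=sel(.007,.02,(.45,.72,-.45,-.2)); print("restbase",np.median(R[:,2]),rect(R))
Q=sel(.035,.08,(.45,.72,-.45,-.2)); print("bar+saddle",len(Q),Q[:,2].max(),rect(Q))
E
```

```text
table z -0.00023266545752096557
deck z 0.2689674768084292 2251 (array([592.1, 182.8]), array([205.5, 204.3]), 1.26)
base z 0.019551130976813682 3341 (array([600.9, 226.4]), array([296.7, 265.5]), 2.33)
-6.0 [268.4 298.  201.7 209.5] [ 276.6 -571.2  252.5 -566. ]
-5.0 [265.8 296.5 200.9 208.3] [ 267.  -576.6  241.4 -570.7]
-4.0 [262.8 294.9 200.3 207. ] [ 257.1 -581.9  230.3 -575.2]
-3.0 [260.3 293.4 200.  205.6] [ 247.4 -586.8  219.3 -579.5]
-2.0 [257.8 292.  199.8 204.2] [ 237.8 -591.5  208.4 -583.6]
-1.0 [255.2 290.6 199.2 203.1] [ 228.1 -596.1  197.2 -587.7]
0.0 [252.5 289.2 198.7 202.2] [ 218.1 -600.7  186.  -591.6]
1.0 [250.1 287.4 198.2 203.5] [ 207.5 -605.3  174.6 -594.5]
2.0 [248.6 286.1 197.9 202.6] [ 197.1 -609.2  163.3 -598.2]
3.0 [248.9 286.1 198.2 203.2] [ 187.1 -612.3  152.3 -601.5]
4.0 [250.8 286.9 198.6 203.2] [ 177.1 -614.9  141.3 -604.8]
5.0 [252.6 287.8 199.1 204.9] [ 166.5 -617.1  130.4 -607.2]
6.0 [254.9 288.7 199.5 207.1] [ 156.1 -618.8  119.4 -609.7]
hand (array([617.5, 143. ]), array([123.4, 116.4]), 59.61) 0.26681105874105127
restbase 0.01215138571288341 (array([ 586.1, -324.3]), array([266.8, 245.9]), 0.63)
bar+saddle 563 0.06594062682269301 (array([ 586.7, -329.9]), array([198.1,  71.5]), 34.19)
```

```bash
python3 - <<'E'
from h import *
import pickle
from scipy.optimize import least_squares
s=pickle.load(open("top0.pkl","rb"))
def px(l): return np.array(l)/2.5+[180,90]
base=at_z(s,px([(108,363),(319,354),(310,154)]),.02)
deck=at_z(s,px([(114,126),(245,121),(247,248),(121,254)]),.27)
tie=at_z(s,px([(268,264),(268,325)]),.262)
hand=at_z(s,px([(337,183)]),.265)
bm=[(125,60),(-125,60),(-125,-180)]
dm=[(65,-175),(-65,-175),(-65,-45),(65,-45)]
def T(p,m):
    m=np.array(m)/1000; c,q=np.cos(p[2]),np.sin(p[2])
    return np.array(p[:2])+np.c_[-q*m[:,0]-c*m[:,1], c*m[:,0]-q*m[:,1]]
f=lambda p: np.r_[(T(p,bm)-base[:,:2]).ravel(),(T(p,dm)-deck[:,:2]).ravel()]
o=least_squares(f,[.52,.21,0]); p=o.x; print(p,np.rad2deg(p[2]),(o.fun*1000).round(1))
print("tie",tie.round(4),T(p,[(-80,-28),(-80,28)]).round(4)); print("handle end",hand,T(p,[(-162.5,-110)]))
im=cv2.resize(s["image"][90:240,200:340,::-1],None,fx=4,fy=4,interpolation=cv2.INTER_CUBIC)
def dr(m,z,col):
    X=np.c_[T(p,m),np.array(z)*np.ones(len(m))/1000]; q=((proj(s,X)-[200,90])*4+1.5).astype(int)
    cv2.polylines(im,[q.reshape(-1,1,2)],True,col,1)
dr([(125,60),(-125,60),(-125,-180),(125,-180)],20,(0,255,0)); dr(dm,270,(0,255,0))
dr([(-80,-25),(-80,25)],254,(255,0,0)); dr([(-50,-10),(-50,10),(38,10),(38,-10)],247,(0,0,255))
dr([(-162.5,-101),(-162.5,-119),(-67,-119),(-67,-101)],256,(255,255,0))
cv2.imwrite("pics/fit.png",im)
np.save("jack.npy",p)
def pr(l): return np.array(l)/2.7+[360,90]
tip=at_z(s,pr([(198,192)]),.052); he=at_z(s,pr([(299,343)]),.055); shh=at_z(s,pr([(268,296)]),.055)
print("bar",tip,he,np.linalg.norm(tip-he),"mid",(tip+he)/2,np.rad2deg(np.arctan2(*(tip-he)[0][[1,0]])),np.linalg.norm(he-shh))
rc=at_z(s,pr([(153,227),(231,177),(328,319),(254,370)]),.012);print("restbase",rc.mean(0),np.linalg.norm(np.diff(rc,axis=0),axis=1))
E
```

```text
[0.51720156 0.21448821 0.0392362 ] 2.2480686576573237 [-0.2  0.8 -0.3 -0.1  1.8 -0.9  0.7 -0.1  1.3  0.3 -1.9 -2.6 -1.4  2.6]
tie [[0.5512 0.1336 0.262 ]
 [0.4906 0.1336 0.262 ]] [[0.5483 0.1356]
 [0.4924 0.1335]]
handle end [[0.63165215 0.06472586 0.265     ]] [[0.63349114 0.05642815]]
bar [[ 0.66581336 -0.27875756  0.052     ]] [[ 0.50304002 -0.38284494  0.055     ]] 0.1932313112651339 mid [[ 0.58442669 -0.33080125  0.0535    ]] 32.5973730853193 0.05959399543315842
restbase [ 0.58157397 -0.33410818  0.012     ] [0.10284802 0.188321   0.09914166]
```

View pics/fit.png

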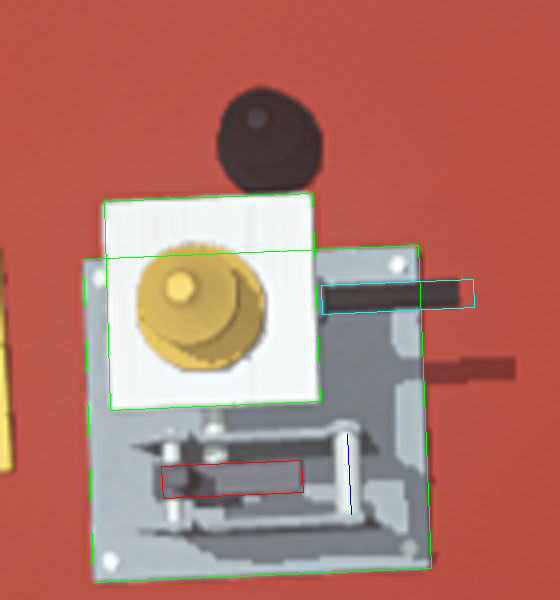

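```bash
python3 - <<'E'
from h import *
st=r.get_state(); R=cv2.Rodrigues(np.array(st["tcp_rot"]))[0]; print(R.round(3)); print("jaw yaw",np.rad2deg(np.arctan2(R[1,0],R[0,0])))
p=np.load("jack.npy")
def J(x,y): 
    c,q=np.cos(p[2]),np.sin(p[2]); return (p[:2]*1000+[-q*x-c*y,c*x-q*y]).round(1)
for m in [(-80,0),(-230,0),(-200,0),(-139,0),(-115,-110),(-240,0)]: print(m,J(*m))
E
```

```text
[[ 0.279 -0.     0.96 ]
 [-0.96   0.     0.279]
 [-0.    -1.     0.   ]]
jaw yaw -73.79777307885846
(-80, 0) [520.3 134.5]
(-230, 0) [526.2 -15.3]
(-200, 0) [525.   14.6]
(-139, 0) [522.7  75.6]
(-115, -110) [631.6 103.9]
(-240, 0) [526.6 -25.3]
```

Emit:
drive_tool([
  [41, 17, -11, 2, -1],
  [41, 17, -11, 2, -1],
  [41, 17, -11, 2, -1],
  [41, 17, -11, 2, -1],
  [41, 17, -11, 2, -1],
])

```text
t: 1.6
tcp_pos: [0.36, -0.4424, 0.1634]
tcp_rot: [-1.392, 0.865, -0.866]
ft_force: [-0.2, -0.1, 0.7]
opening: 0.0929
```

Emit:
drive_tool([
  [41, 17, -11, 2, -1],
  [41, 17, -11, 2, -1],
  [41, 17, -11, 2, -1],
  [41, 17, -11, 0, -1],
  [0, 0, 0, 0, -1],
])

```text
t: 2.1
tcp_pos: [0.5263, -0.3714, 0.1174]
tcp_rot: [-1.423, 0.783, -0.781]
ft_force: [-0.5, 0.2, 0.4]
opening: 0.0927
```

```bash
cat >> h.py <<'E'
def st():
    s=r.get_state(); R=cv2.Rodrigues(np.array(s["tcp_rot"]))[0]
    print("t",round(s["t"],2),"tcp",(np.array(s["tcp_pos"])*1000).round(1),"yaw",np.rad2deg(np.arctan2(R[1,0],R[0,0])).round(2),"F",np.array(s["ft_force"]).round(1),"M",np.array(s["wrist_torque"]).round(2),"op",round(s["opening"]*1000,1)); return s
E
python3 - <<'E'
from h import *
st()
s=optics.snapshot("top"); save(s,"top1.png",(360,90,520,310),2.5)
E
```

```text
t 2.1 tcp [ 526.3 -371.4  117.4] yaw -57.51 F [-0.5  0.2  0.4] M [0.08 0.01 0.06] op 92.7
```

View pics/top1.png

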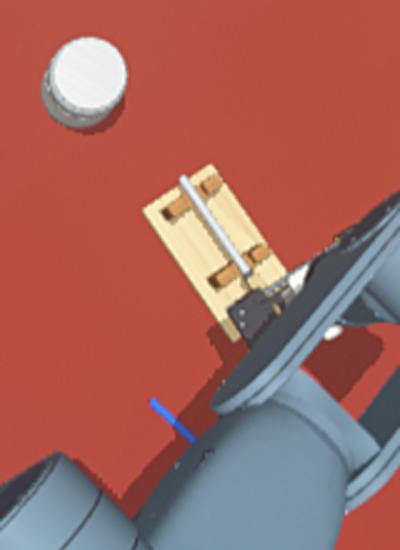

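Emit:
drive_tool([
  [0, 0, -30, 0, -1],
  [0, 0, -20, 0, -1],
  [0, 0, 0, 0, -1],
])

```text
t: 2.45
tcp_pos: [0.5198, -0.3743, 0.0669]
tcp_rot: [-1.422, 0.791, -0.782]
ft_force: [0.1, 0.1, 0.2]
opening: 0.0932
```

```bash
python3 - <<'E'
from h import *
st()
s=optics.snapshot("side"); save(s,"side1.png",(310,100,470,220),5)
E
```

```text
t 2.45 tcp [ 519.8 -374.3   66.9] yaw -57.86 F [0.1 0.1 0.2] M [ 0.02  0.01 -0.01] op 93.2
```

View pics/side1.png

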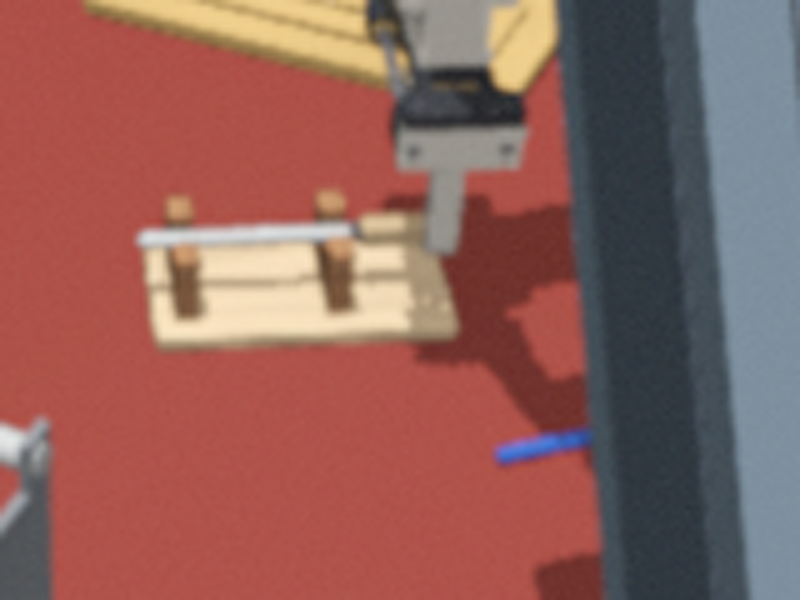

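Emit:
drive_tool([
  [1, 2, -20, 0, -1],
  [0, 0, -15, 0, -1],
  [0, 0, 0, 0, 1],
  [0, 0, 0, 0, 1],
  [0, 0, 0, 0, 1],
])

```text
t: 3.0
tcp_pos: [0.5239, -0.3738, 0.0358]
tcp_rot: [-1.425, 0.785, -0.788]
ft_force: [0.4, -0.5, 0.2]
opening: 0.0736
```

Emit:
drive_tool([
  [0, 0, 0, 0, 1],
  [0, 0, 0, 0, 1],
  [0, 0, 0, 0, 1],
])

```text
t: 3.3
tcp_pos: [0.5237, -0.3733, 0.0351]
tcp_rot: [-1.424, 0.785, -0.787]
ft_force: [-0.2, 0.4, -0.4]
opening: 0.0496
```

Emit:
drive_tool([
  [0, 0, 0, 0, 1],
  [0, 0, 0, 0, 1],
  [0, 0, 0, 0, 1],
  [0, 0, 0, 0, 1],
  [0, 0, 0, 0, 1],
])

```text
t: 3.8
tcp_pos: [0.5235, -0.3732, 0.0346]
tcp_rot: [-1.424, 0.786, -0.786]
ft_force: [0.5, -0.4, -0.5]
opening: 0.016
```

Emit:
drive_tool([
  [0, 0, 0, 0, 1],
  [0, 0, 0, 0, 1],
])

```text
t: 4.0
tcp_pos: [0.5235, -0.3732, 0.0346]
tcp_rot: [-1.424, 0.786, -0.786]
ft_force: [-1.2, 0.7, 0.4]
opening: 0.016
```

Emit:
drive_tool([
  [0, 0, 20, 0, 1],
  [0, 0, 40, 0, 1],
  [0, 0, 40, 0, 1],
])

```text
t: 4.3
tcp_pos: [0.5227, -0.3724, 0.1343]
tcp_rot: [-1.423, 0.789, -0.783]
ft_force: [0.8, -0.1, -1.7]
opening: 0.0156
```

```bash
python3 - <<'E'
from h import *
st()
s=optics.snapshot("side"); save(s,"side2.png",(310,70,470,220),5)
E
```

```text
t 4.3 tcp [ 522.7 -372.4  134.3] yaw -57.8 F [ 0.8 -0.1 -1.7] M [-0.1   0.07  0.01] op 15.6
```

View pics/side2.png

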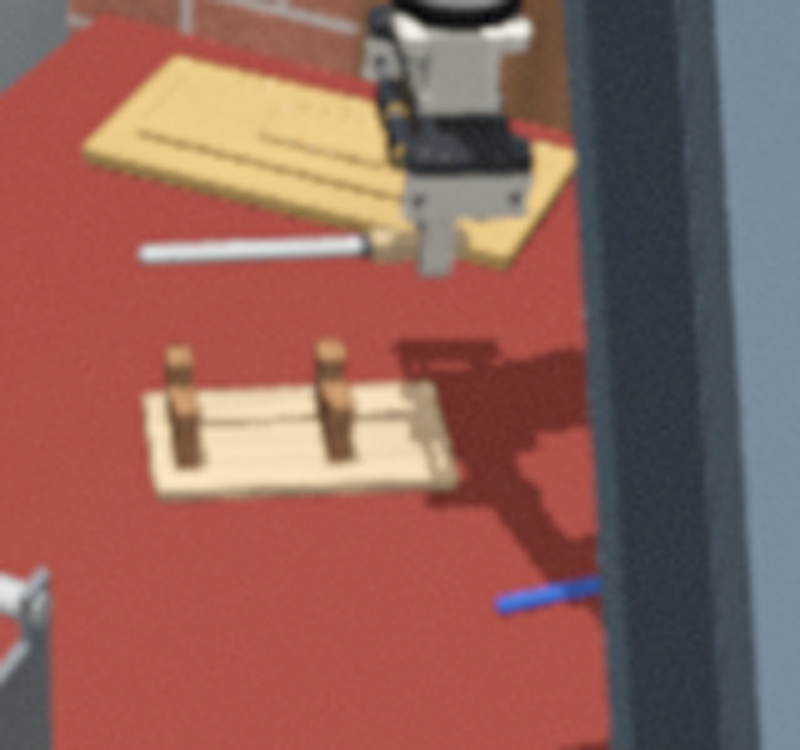

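Emit:
drive_tool([
  [0, 30, 35, 8, 1],
  [0, 30, 35, 8, 1],
  [0, 35, 35, 8, 1],
  [0, 40, 25, 8, 1],
  [0, 45, 5, 8, 1],
])

```text
t: 4.85
tcp_pos: [0.5247, -0.1931, 0.2731]
tcp_rot: [-1.56, 0.236, -0.245]
ft_force: [0.3, -0.3, -1.8]
opening: 0.0158
```

Emit:
drive_tool([
  [0, 45, 0, 8, 1],
  [0, 45, 0, 8, 1],
  [0, 40, 0, 4, 1],
  [0, 0, 0, 0, 1],
])

```text
t: 5.25
tcp_pos: [0.5228, -0.0583, 0.2697]
tcp_rot: [-1.568, -0.036, 0.036]
ft_force: [1.0, -0.4, -1.0]
opening: 0.0157
```

```bash
python3 - <<'E'
from h import *
st()
s=optics.snapshot("side"); save(s,"side3.png",(190,90,390,290),3)
s=optics.snapshot("top"); save(s,"top3.png",(200,130,400,280),4)
E
```

```text
t 5.25 tcp [522.8 -58.3 269.7] yaw 2.6 F [ 1.  -0.4 -1. ] M [-0.24 -0.1   0.01] op 15.7
```

View pics/side3.png

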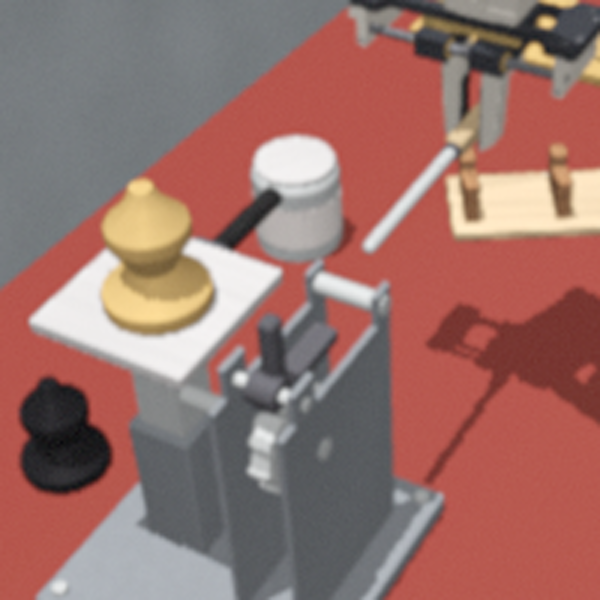

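View pics/top3.png

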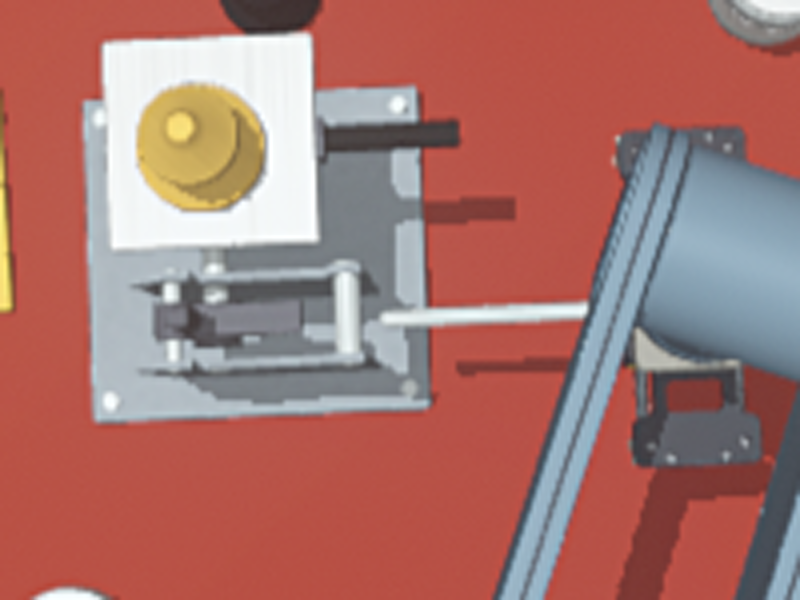

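```bash
cat >> h.py <<'E'
def tipz(s,u0,v0,u1,v1,zmin=.1):
    "points of bar shaft in pixel box"
    m=np.zeros((400,640),bool); m[v0:v1,u0:u1]=True
    P=mask_pts(s,m); return P[P[:,2]>zmin]
E
python3 - <<'E'
from h import *
s=optics.snapshot("top"); P=tipz(s,294,200,350,216,.2)
P=P[np.argsort(P[:,1])]; print(len(P)); print((P[::max(1,len(P)//25)]*1000).round(0)); st()
E
```

```text
258
[[524. -14. 285.]
 [524.  -6. 286.]
 [521.  -1. 289.]
 [519.   4. 292.]
 [505.   6. 635.]
 [503.   7. 649.]
 [489.   7. 689.]
 [524.   8. 287.]
 [494.  10. 610.]
 [521.  11. 287.]
 [519.  16. 285.]
 [517.  23. 281.]
 [516.  28. 288.]
 [524.  35. 280.]
 [519.  40. 288.]
 [524.  47. 281.]
 [516.  52. 288.]
 [524.  60. 286.]
 [519.  64. 285.]
 [519.  69. 286.]
 [516.  77. 289.]
 [519.  82. 284.]
 [519.  89. 287.]
 [519.  94. 285.]
 [522. 101. 286.]
 [522. 106. 282.]]
t 5.4 tcp [523.5 -63.4 269.5] yaw 2.21 F [-0.4  0.6 -1. ] M [-0.13 -0.07 -0.02] op 15.8
```

Emit:
drive_tool([
  [3, 26, 0, 0, 1],
  [0, 20, 0, 0, 1],
  [0, 0, -15, 0, 1],
  [0, 0, -15, 0, 1],
  [0, 1, -15, 0, 1],
])

```text
t: 5.9
tcp_pos: [0.5273, -0.0174, 0.2244]
tcp_rot: [-1.57, -0.029, 0.027]
ft_force: [0.3, 1.5, 1.4]
opening: 0.0157
```

Emit:
drive_tool([
  [0, 2, -13, 0, 1],
  [0, 3, -13, 0, 1],
  [0, 4, -12, 0, 1],
  [0, 5, -12, 0, 1],
  [0, 6, -12, 0, 1],
])

```text
t: 6.4
tcp_pos: [0.5267, 0.004, 0.1619]
tcp_rot: [-1.571, -0.03, 0.029]
ft_force: [0.9, -0.1, 0.6]
opening: 0.0156
```

```bash
python3 - <<'E'
from h import *
st()
s=optics.snapshot("side"); save(s,"side4.png",(190,90,390,290),3)
E
```

```text
t 6.4 tcp [526.7   4.  161.9] yaw 2.17 F [ 0.9 -0.1  0.6] M [ 0.27 -0.12 -0.08] op 15.6
```

View pics/side4.png

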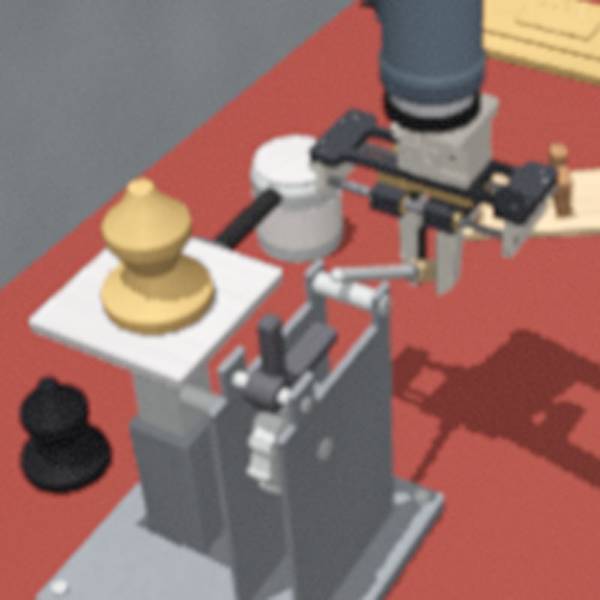

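Emit:
drive_tool([
  [0, 6, -10, 0, 1],
  [0, 2, -3, 0, 1],
  [0, -25, -15, 0, 1],
  [0, -30, -20, 0, 1],
  [0, 0, 0, 0, 1],
])

```text
t: 6.95
tcp_pos: [0.5248, -0.0451, 0.1121]
tcp_rot: [-1.571, -0.025, 0.033]
ft_force: [0.7, 0.5, -2.2]
opening: 0.0159
```

```bash
python3 - <<'E'
from h import *
st()
s=optics.snapshot("side"); save(s,"side5.png",(190,90,390,290),3)
s=optics.snapshot("top"); save(s,"top5.png",(200,130,400,280),4)
import pickle; pickle.dump(dict(s),open("top5.pkl","wb"))
E
```

```text
t 6.95 tcp [524.8 -45.1 112.1] yaw 2.11 F [ 0.7  0.5 -2.2] M [-0.12 -0.09  0.01] op 15.9
```

View pics/side5.png

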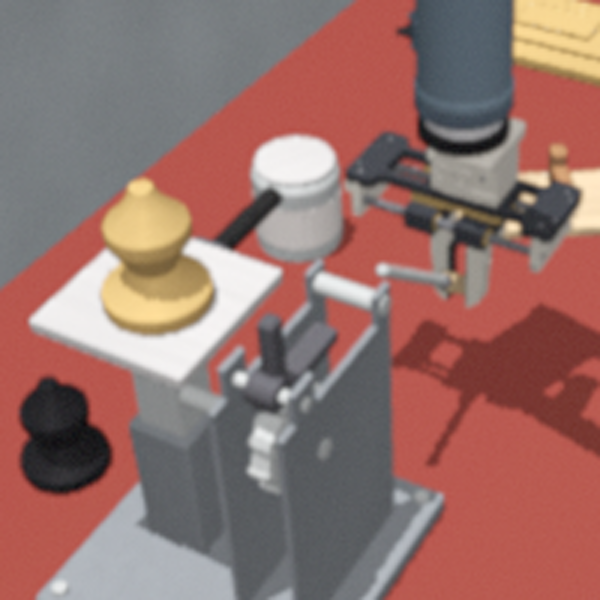

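View pics/top5.png

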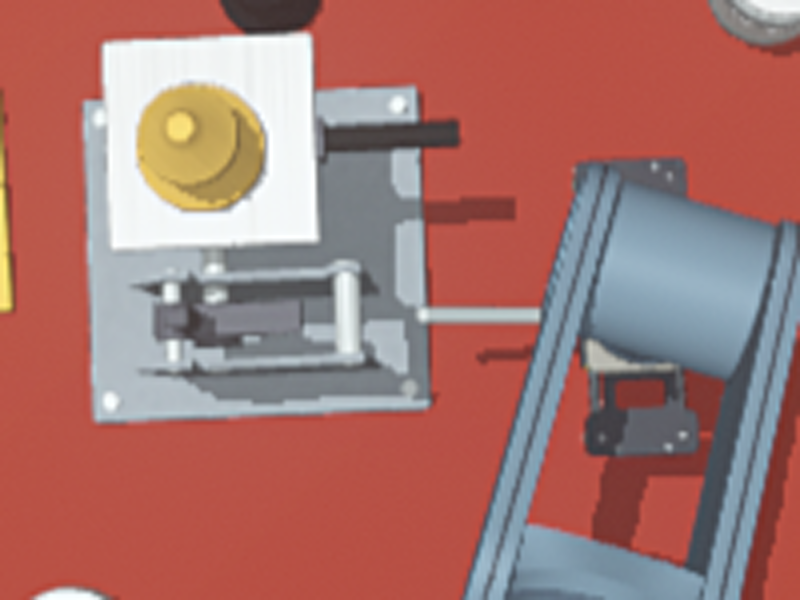

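```bash
cat >> h.py <<'E'
def barfit(P,tcp_y,tcp_z,yr):
    for _ in range(4):
        k=np.polyfit(P[:,1],P[:,2],1); e=P[:,2]-np.polyval(k,P[:,1]); P=P[abs(e)<max(.006,2*np.median(abs(e)))]
    print("n",len(P),"slope deg",np.rad2deg(np.arctan(k[0])).round(1),"ymax",P[:,1].max().round(4),"z there",np.polyval(k,P[:,1].max()).round(4),"x",np.median(P[:,0]).round(4))
E
python3 - <<'E'
from h import *
import pickle
s=pickle.load(open("top5.pkl","rb")); P=tipz(s,303,205,335,212,.12); P=P[P[:,2]<.3]; barfit(P,0,0,0)
print((P[np.argsort(-P[:,1])][:12]*1000).round(0))
print(at_z(s,[(200+421/4,130+314/4)],.235))
E
```

```text
n 90 slope deg 40.3 ymax 0.0923 z there 0.2491 x 0.5226
[[521.  92. 241.]
 [519.  92. 245.]
 [524.  92. 247.]
 [519.  90. 244.]
 [524.  90. 244.]
 [521.  90. 245.]
 [526.  87. 238.]
 [519.  87. 242.]
 [524.  87. 245.]
 [521.  87. 248.]
 [526.  85. 239.]
 [519.  85. 243.]]
[[0.52029108 0.08935348 0.235     ]]
```

Emit:
drive_tool([
  [0, 0, -19, 0, 1],
  [-1, 25, 0, 0, 1],
  [-1, 30, 0, 0, 1],
  [-1, 30, 0, 0, 1],
  [0, 0, 0, 0, 1],
])

```text
t: 7.55
tcp_pos: [0.5231, 0.046, 0.0964]
tcp_rot: [-1.569, -0.034, 0.033]
ft_force: [0.4, -0.0, -1.9]
opening: 0.016
```

```bash
python3 - <<'E'
from h import *
st()
s=optics.snapshot("side"); save(s,"side6.png",(220,130,370,270),4)
s=optics.snapshot("top"); save(s,"top6.png",(200,130,400,280),4)
import pickle; pickle.dump(dict(s),open("top6.pkl","wb"))
E
```

```text
t 7.55 tcp [523.1  46.   96.4] yaw 2.43 F [ 0.4 -0.  -1.9] M [-0.13 -0.07 -0.02] op 16.0
```

View pics/side6.png

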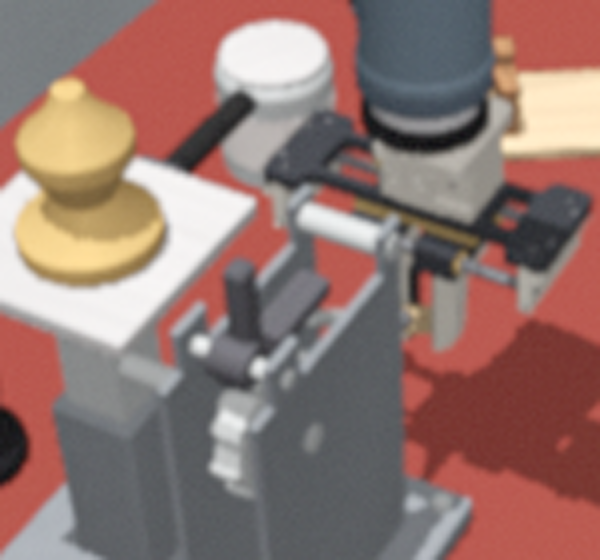

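View pics/top6.png

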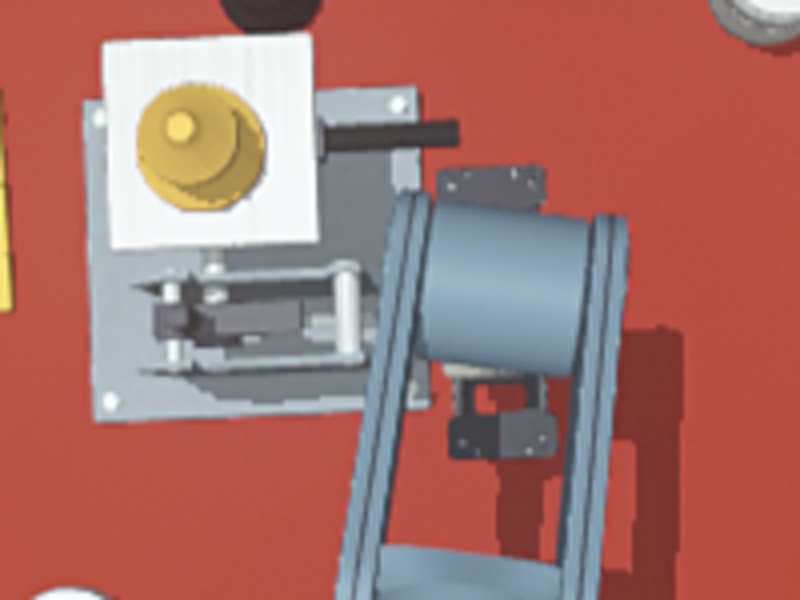

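Emit:
drive_tool([
  [-1, 0, 18, 0, 1],
  [-1, 3, 17, 0, 1],
  [-1, 5, 15, 0, 1],
  [-1, 7, 8, 0, 1],
  [0, 0, 0, 0, 1],
])

```text
t: 8.15
tcp_pos: [0.52, 0.0572, 0.1548]
tcp_rot: [-1.57, -0.032, 0.029]
ft_force: [-0.9, 0.4, -1.1]
opening: 0.0161
```

```bash
python3 - <<'E'
from h import *
st()
s=optics.snapshot("side"); save(s,"side7.png",(220,110,370,250),4)
s=optics.snapshot("top"); save(s,"top7.png",(200,130,400,280),4)
E
```

```text
t 8.15 tcp [520.   57.2 154.8] yaw 2.21 F [-0.9  0.4 -1.1] M [-0.16 -0.11 -0.02] op 16.1
```

View pics/side7.png

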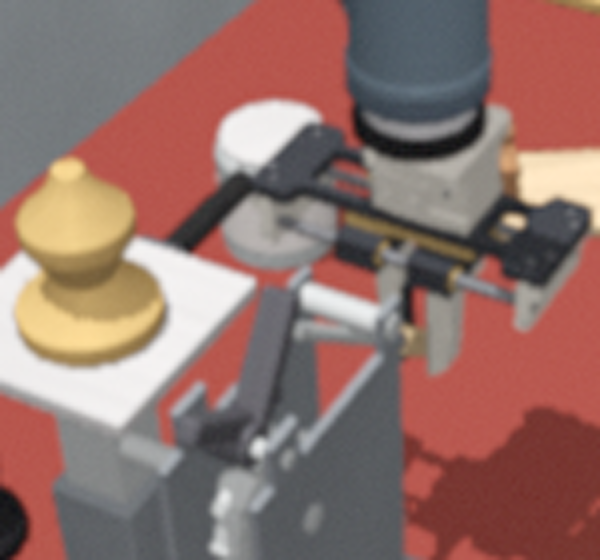

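View pics/top7.png

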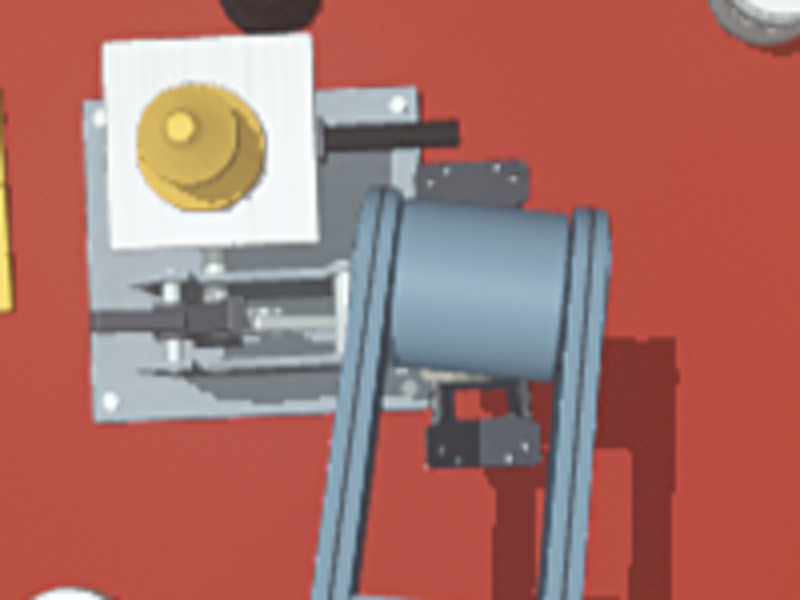

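Emit:
drive_tool([
  [0, 6, 5, 0, 1],
  [0, 5, 3, 0, 1],
  [0, 0, 0, 0, 1],
  [0, 0, 0, 0, 1],
])

```text
t: 8.65
tcp_pos: [0.5195, 0.068, 0.1616]
tcp_rot: [-1.571, -0.031, 0.031]
ft_force: [0.7, 0.4, -1.7]
opening: 0.0156
```

```bash
python3 - <<'E'
from h import *
st()
s=optics.snapshot("side"); save(s,"side8.png",(220,110,370,250),4)
E
```

```text
t 8.65 tcp [519.5  68.  161.6] yaw 2.23 F [ 0.7  0.4 -1.7] M [-0.1  -0.08 -0.01] op 15.6
```

View pics/side8.png

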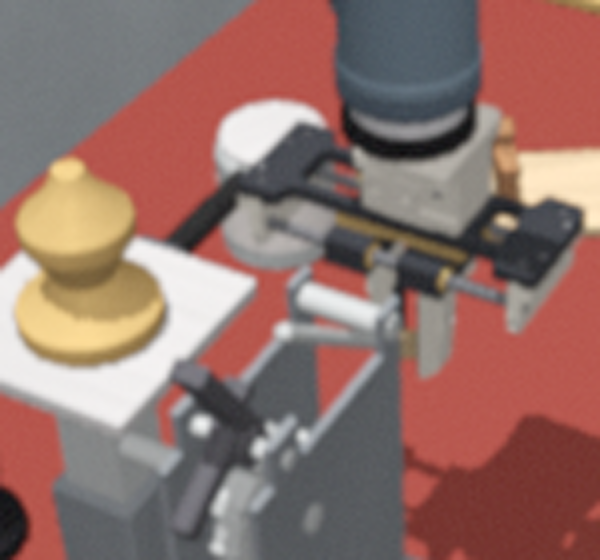

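Emit:
drive_tool([
  [0, -14, -12, 0, 1],
  [1, -14, -11, 0, 1],
  [1, -14, -10, 0, 1],
  [0, -8, 11, 0, 1],
  [0, -9, 11, 0, 1],
])

```text
t: 9.2
tcp_pos: [0.5208, 0.0077, 0.1505]
tcp_rot: [-1.57, -0.027, 0.031]
ft_force: [-0.5, 0.6, -2.1]
opening: 0.0156
```

Emit:
drive_tool([
  [0, -7, 12, 0, 1],
  [0, -6, 12, 0, 1],
  [0, -5, 12, 0, 1],
  [0, -4, 13, 0, 1],
  [0, -3, 13, 0, 1],
])

```text
t: 9.7
tcp_pos: [0.5218, -0.0163, 0.2144]
tcp_rot: [-1.571, -0.032, 0.029]
ft_force: [0.8, 0.9, -2.5]
opening: 0.0155
```

```bash
python3 - <<'E'
from h import *
st()
s=optics.snapshot("side"); save(s,"side9.png",(220,110,370,250),4)
E
```

```text
t 9.7 tcp [521.8 -16.3 214.4] yaw 2.21 F [ 0.8  0.9 -2.5] M [-0.18 -0.1  -0.05] op 15.5
```

View pics/side9.png

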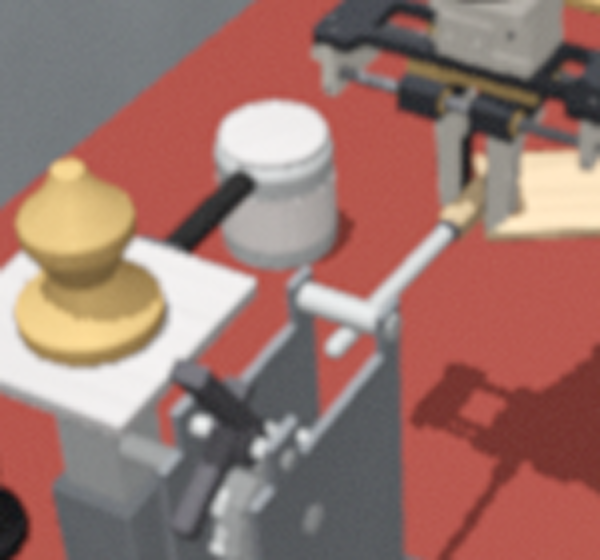

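Emit:
drive_tool([
  [0, -2, 7, 0, 1],
  [0, 0, 6, 0, 1],
  [0, 0, 0, 0, 1],
  [0, -5, -6, 0, 1],
  [0, -40, 0, 0, 1],
])

```text
t: 10.25
tcp_pos: [0.5208, -0.0602, 0.2183]
tcp_rot: [-1.568, -0.032, 0.035]
ft_force: [0.9, -0.6, -2.0]
opening: 0.016
```

Emit:
drive_tool([
  [0, -35, 0, 0, 1],
  [0, 0, 0, 0, 1],
])

```text
t: 10.45
tcp_pos: [0.5213, -0.1019, 0.2185]
tcp_rot: [-1.572, -0.027, 0.029]
ft_force: [-0.1, 0.3, -2.3]
opening: 0.0158
```

```bash
python3 - <<'E'
from h import *
st()
s=optics.snapshot("top"); save(s,"top10.png",(200,110,480,280),2.8)
P=tipz(s,305,203,352,216,.15); P=P[P[:,2]<.3]; barfit(P,0,0,0)
E
```

```text
t 10.45 tcp [ 521.3 -101.9  218.5] yaw 2.01 F [-0.1  0.3 -2.3] M [-0.17 -0.09 -0.04] op 15.8
n 149 slope deg -0.1 ymax 0.0723 z there 0.237 x 0.5164
```

View pics/top10.png

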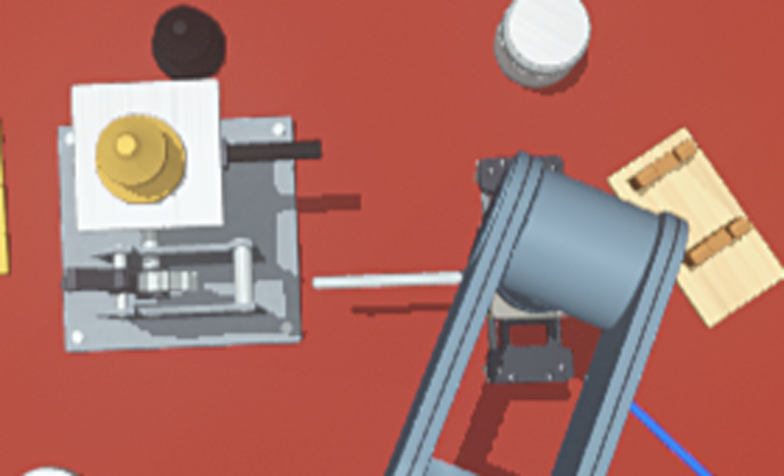

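Emit:
drive_tool([
  [0, -38, -10, -8, 1],
  [0, -38, -15, -8, 1],
  [0, -38, -20, -8, 1],
  [0, -38, -20, -8, 1],
  [0, -38, -20, -8, 1],
])

```text
t: 11.0
tcp_pos: [0.5215, -0.2882, 0.1333]
tcp_rot: [-1.506, 0.521, -0.52]
ft_force: [-0.2, -0.2, -2.0]
opening: 0.0158
```

Emit:
drive_tool([
  [0, -38, -10, -8, 1],
  [0, -38, 0, -8, 1],
  [0, 0, 0, -4, 1],
  [0, 0, 0, 0, 1],
])

```text
t: 11.4
tcp_pos: [0.5212, -0.364, 0.1234]
tcp_rot: [-1.422, 0.789, -0.786]
ft_force: [-0.1, 0.0, -1.4]
opening: 0.0156
```

```bash
python3 - <<'E'
from h import *
s=optics.snapshot("top"); save(s,"top11.png",(400,130,520,260),4.5)
st()
E
```

```text
t 11.45 tcp [ 521.3 -363.1  123.7] yaw -57.7 F [-0.5  0.2 -2. ] M [-0.06  0.1  -0.01] op 15.7
```

View pics/top11.png

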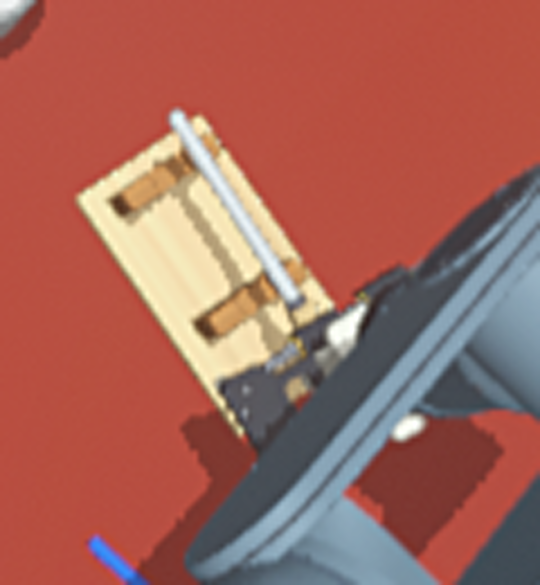

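Emit:
drive_tool([
  [2, -10, -20, 0, 1],
  [0, 0, -30, 0, 1],
  [0, 0, -20, 0, 1],
  [0, 0, 0, 0, 1],
])

```text
t: 11.85
tcp_pos: [0.5219, -0.3705, 0.0513]
tcp_rot: [-1.422, 0.789, -0.777]
ft_force: [-0.4, -0.4, -1.8]
opening: 0.0159
```

```bash
python3 - <<'E'
from h import *
s=optics.snapshot("top"); save(s,"top12.png",(400,130,520,260),4.5)
s=optics.snapshot("side"); save(s,"side12.png",(310,100,470,220),5)
st()
E
```

```text
t 11.95 tcp [ 523.9 -372.8   54.9] yaw -57.66 F [ 0.8  0.2 -1.3] M [-0.08  0.03 -0.01] op 15.9
```

View pics/top12.png

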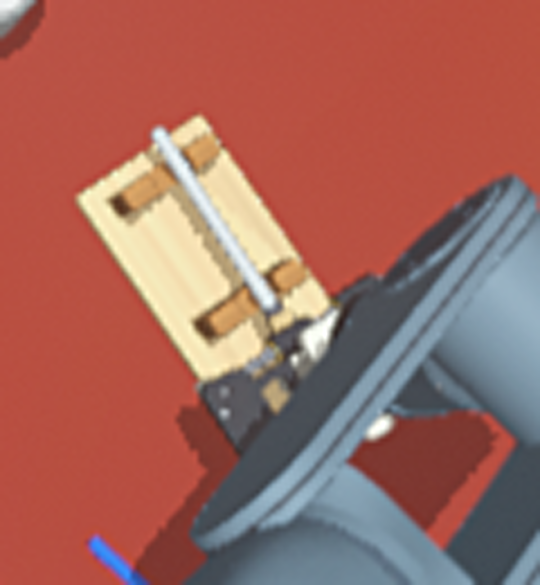

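View pics/side12.png

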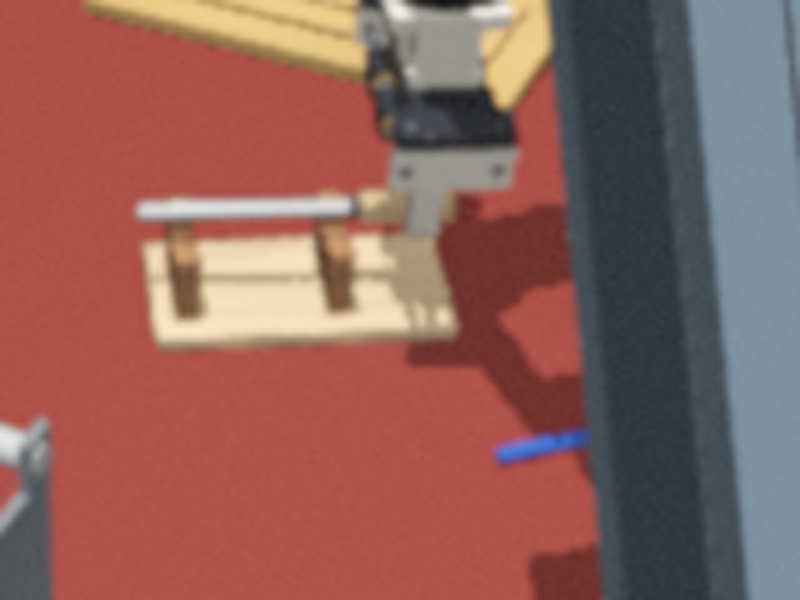

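Aligned with the notches (shaft over both saddles); lower and release.

Emit:
drive_tool([
  [0, 0, -12, 0, 1],
  [0, 0, -7, 0, 1],
  [0, 0, 0, 0, 1],
  [0, 0, 0, 0, -1],
  [0, 0, 0, 0, -1],
])

```text
t: 12.45
tcp_pos: [0.5237, -0.3745, 0.0362]
tcp_rot: [-1.424, 0.785, -0.787]
ft_force: [0.7, -0.3, -0.1]
opening: 0.0271
```

Emit:
drive_tool([
  [0, 0, 0, 0, -1],
  [0, 0, 0, 0, -1],
  [0, 0, 0, 0, -1],
  [0, 0, 0, 0, -1],
])

```text
t: 12.85
tcp_pos: [0.5235, -0.3742, 0.0357]
tcp_rot: [-1.424, 0.786, -0.786]
ft_force: [0.2, -0.2, -0.6]
opening: 0.0593
```

```bash
python3 - <<'E'
from h import *
s=optics.snapshot("side"); save(s,"side13.png",(310,100,470,220),5)
st()
E
```

```text
t 12.9 tcp [ 523.5 -374.2   35.7] yaw -57.8 F [ 0.1  0.  -0. ] M [-0.02 -0.05  0.01] op 63.1
```

View pics/side13.png

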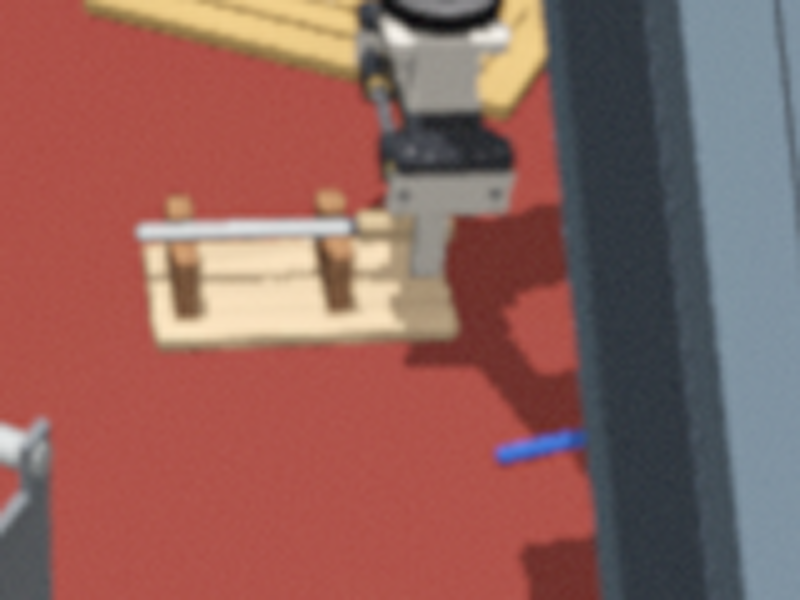

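Emit:
drive_tool([
  [0, 0, 35, 0, -1],
  [0, 0, 45, 0, -1],
  [0, 20, 40, 7, -1],
  [10, 30, 35, 8, -1],
  [15, 35, 30, 8, -1],
])

```text
t: 13.4
tcp_pos: [0.5484, -0.2895, 0.2231]
tcp_rot: [-1.52, 0.472, -0.475]
ft_force: [0.9, -0.5, -0.8]
opening: 0.0928
```

Emit:
drive_tool([
  [15, 38, 25, 8, -1],
  [15, 38, 25, 8, -1],
  [15, 40, 20, 8, -1],
  [10, 40, 10, 8, -1],
  [10, 40, 0, 5, -1],
])

```text
t: 13.9
tcp_pos: [0.6146, -0.0917, 0.303]
tcp_rot: [-1.572, -0.037, 0.031]
ft_force: [0.1, 0.5, -0.2]
opening: 0.0929
```

Emit:
drive_tool([
  [10, 40, 0, 0, -1],
  [9, 40, 0, 0, -1],
  [0, 40, 0, 0, -1],
  [0, 0, 0, 0, -1],
])

```text
t: 14.3
tcp_pos: [0.6322, 0.0322, 0.3007]
tcp_rot: [-1.568, -0.035, 0.035]
ft_force: [0.0, -0.5, 0.8]
opening: 0.0931
```

```bash
python3 - <<'E'
from h import *
s=optics.snapshot("side"); save(s,"side14.png",(190,70,390,250),3.5)
s=optics.snapshot("top"); save(s,"top14.png",(200,90,500,260),2.6)
st()
E
```

```text
t 14.4 tcp [632.3  27.8 300.6] yaw 2.34 F [ 0.2  0.  -0.2] M [-0.03 -0.09  0.01] op 92.9
```

View pics/side14.png

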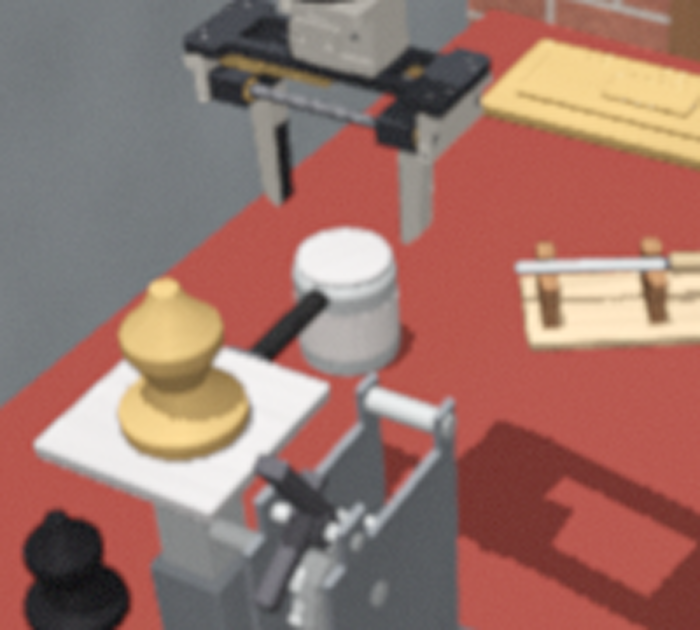

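View pics/top14.png

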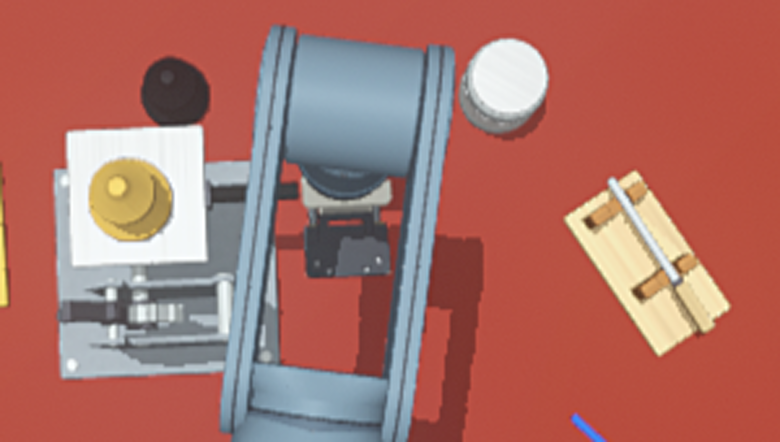

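Emit:
drive_tool([
  [0, 30, 0, 0, -1],
  [0, 18, 0, 0, -1],
  [0, 0, -25, 0, -1],
  [0, 0, -25, 0, -1],
  [0, 0, -12, 0, -1],
])

```text
t: 14.9
tcp_pos: [0.6315, 0.0742, 0.2363]
tcp_rot: [-1.571, -0.027, 0.032]
ft_force: [-0.6, -0.2, 0.9]
opening: 0.0928
```

```bash
python3 - <<'E'
from h import *
s=optics.snapshot("side"); save(s,"side15.png",(190,70,390,250),3.5)
st()
E
```

```text
t 14.95 tcp [630.9  74.2 234.9] yaw 2.16 F [ 0.5 -1.1 -1.7] M [ 0.   -0.06 -0.02] op 92.6
```

View pics/side15.png

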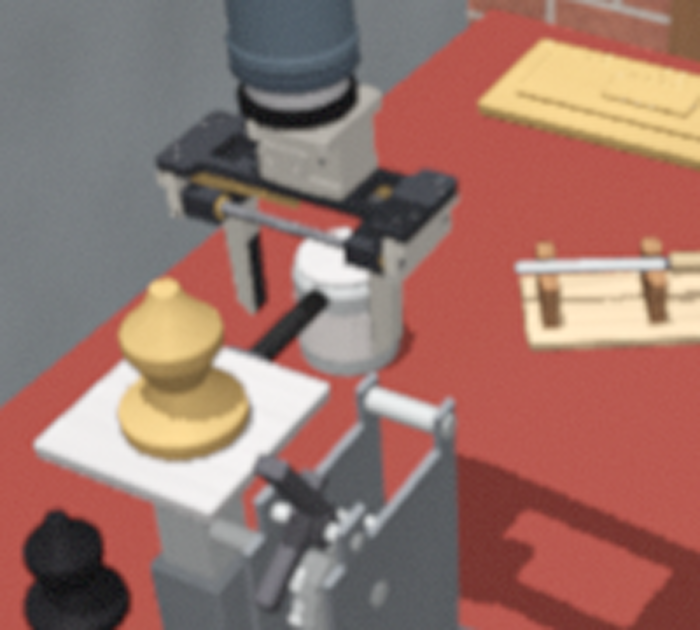

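Emit:
drive_tool([
  [1, 0, 0, 0, 1],
  [0, 0, 0, 0, 1],
  [0, 0, 0, 0, 1],
  [0, 0, 0, 0, 1],
  [0, 0, 0, 0, 1],
])

```text
t: 15.45
tcp_pos: [0.6338, 0.0748, 0.2394]
tcp_rot: [-1.571, -0.031, 0.029]
ft_force: [-0.2, -0.3, 0.7]
opening: 0.0573
```

Emit:
drive_tool([
  [0, 0, 0, 0, 1],
  [0, 0, 0, 0, 1],
  [0, 0, 0, 0, 1],
  [0, 0, 0, 0, 1],
  [0, 0, 0, 0, 1],
])

```text
t: 15.95
tcp_pos: [0.6336, 0.0749, 0.2386]
tcp_rot: [-1.571, -0.03, 0.03]
ft_force: [7.8, 0.4, -2.3]
opening: 0.018
```

Emit:
drive_tool([
  [0, 0, 0, 0, 1],
  [0, 0, 0, 0, 1],
])

```text
t: 16.15
tcp_pos: [0.6337, 0.0749, 0.2386]
tcp_rot: [-1.571, -0.031, 0.03]
ft_force: [2.0, 1.2, -0.5]
opening: 0.0171
```

Emit:
drive_tool([
  [0, 0, -3, 0, 1],
  [0, 0, -5, 0, 1],
  [0, 0, -6, 0, 1],
  [0, 0, -6, 0, 1],
  [0, 0, -6, 0, 1],
])

```text
t: 16.65
tcp_pos: [0.6338, 0.0749, 0.2136]
tcp_rot: [-1.571, -0.032, 0.029]
ft_force: [-0.6, 0.1, 6.1]
opening: 0.0171
```

```bash
python3 - <<'E'
from h import *
s=optics.snapshot("side"); save(s,"side16.png",(190,70,390,250),3.5)
st()
E
```

```text
t 16.7 tcp [633.7  74.9 212.4] yaw 2.2 F [0.8 0.7 3.2] M [-0.02 -0.25  0.06] op 16.9
```

View pics/side16.png

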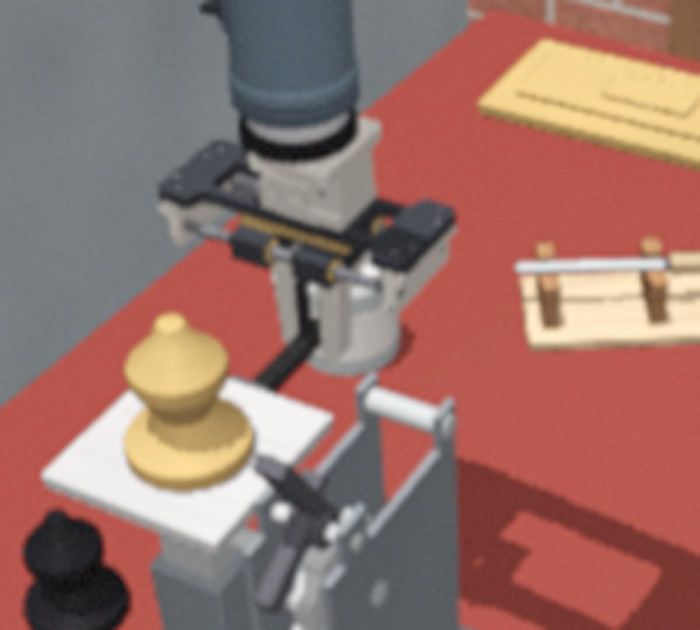

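Deck is going down with the finial upright.

Emit:
drive_tool([
  [0, 0, -5, 0, 1],
  [0, 0, -7, 0, 1],
  [0, 0, -7, 0, 1],
  [0, 0, -7, 0, 1],
  [0, 0, -7, 0, 1],
])

```text
t: 17.2
tcp_pos: [0.6338, 0.0749, 0.1805]
tcp_rot: [-1.571, -0.031, 0.029]
ft_force: [-0.9, 0.2, 5.9]
opening: 0.0171
```

Emit:
drive_tool([
  [0, 0, -7, 0, 1],
  [0, 0, -7, 0, 1],
  [0, 0, -7, 0, 1],
  [0, 0, -6, 0, 1],
  [0, 0, -5, 0, 1],
])

```text
t: 17.7
tcp_pos: [0.6338, 0.0749, 0.1483]
tcp_rot: [-1.571, -0.031, 0.029]
ft_force: [-0.1, -0.2, 5.7]
opening: 0.0169
```

```bash
python3 - <<'E'
from h import *
s=optics.snapshot("side"); save(s,"side17.png",(190,70,390,250),3.5)
st()
E
```

```text
t 17.75 tcp [633.7  74.9 147.4] yaw 2.2 F [1.4 0.4 2.3] M [-0.03 -0.21  0.06] op 17.2
```

View pics/side17.png

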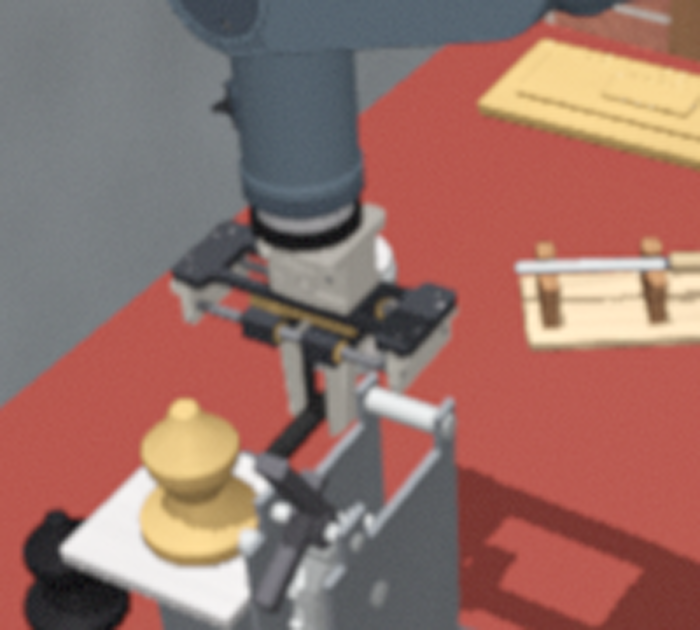

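Emit:
drive_tool([
  [0, 0, -4, 0, 1],
  [0, 0, -3, 0, 1],
  [0, 0, -3, 0, 1],
  [0, 0, -1, 0, 1],
  [0, 0, 0, 0, 1],
])

```text
t: 18.25
tcp_pos: [0.6338, 0.0749, 0.1385]
tcp_rot: [-1.571, -0.032, 0.029]
ft_force: [-2.3, 0.2, 10.4]
opening: 0.0167
```

```bash
python3 - <<'E'
from h import *
st()
E
```

```text
t 18.25 tcp [633.8  74.9 138.5] yaw 2.21 F [-2.3  0.2 10.4] M [0.01 0.34 0.04] op 16.7
```

Emit:
drive_tool([
  [0, 0, -1, 0, 1],
  [0, 0, 0, 0, 1],
  [0, 0, 0, 0, 1],
  [0, 0, 0, 0, -1],
  [0, 0, 0, 0, -1],
])

```text
t: 18.75
tcp_pos: [0.6333, 0.0748, 0.1356]
tcp_rot: [-1.571, -0.03, 0.03]
ft_force: [0.1, -0.2, -0.2]
opening: 0.0288
```

Emit:
drive_tool([
  [0, 0, 0, 0, -1],
  [0, 0, 0, 0, -1],
  [0, 0, 0, 0, -1],
  [0, 0, 0, 0, -1],
  [0, 0, 0, 0, -1],
])

```text
t: 19.25
tcp_pos: [0.6335, 0.0748, 0.1355]
tcp_rot: [-1.571, -0.03, 0.03]
ft_force: [0.4, 0.7, -0.3]
opening: 0.0686
```

Emit:
drive_tool([
  [0, 0, 20, 0, -1],
  [0, -5, 40, 0, -1],
  [0, -10, 40, 0, -1],
  [0, -30, 40, 0, -1],
  [0, -40, 20, 0, -1],
])

```text
t: 19.75
tcp_pos: [0.6346, -0.0095, 0.3002]
tcp_rot: [-1.571, -0.037, 0.028]
ft_force: [0.6, 0.0, 0.3]
opening: 0.0932
```

Emit:
drive_tool([
  [-20, -40, 0, 0, -1],
  [-20, -40, 0, 0, -1],
  [-20, -10, 0, 0, -1],
  [0, 0, 0, 0, -1],
])

```text
t: 20.15
tcp_pos: [0.5718, -0.1021, 0.2961]
tcp_rot: [-1.571, -0.027, 0.028]
ft_force: [0.2, 0.1, -0.4]
opening: 0.093
```

```bash
python3 - <<'E'
from h import *
st()
s=optics.snapshot("side"); save(s,"side18.png")
t=optics.snapshot("top"); save(t,"top18.png")
p=np.load("jack.npy")
v,u=np.nonzero(t["depth"]>0); P=ray_pts(t,np.c_[u,v],t["depth"][v,u])
m=(abs(P[:,0]-.627)<.06)&(abs(P[:,1]-.219)<.06); Q=P[m]; print("finial zmax",Q[:,2].max()); 
D=Q[(Q[:,2]>.15)&(Q[:,2]<.19)]; print("deck z",np.median(D[:,2]),len(D))
for k in("finial","tin","moulding","tape","bar_mid"):
    for o in nets.trace(k,t)[:2]:
        X=mask_pts(t,o["pixels"]); print(k,round(o["conf"],2),np.median(X,0).round(3))
E
```

```text
t 20.15 tcp [ 571.8 -102.1  296.1] yaw 2.0 F [ 0.2  0.1 -0.4] M [-0.07 -0.13  0.05] op 93.0
finial zmax 0.2741310541017799
deck z 0.17011021577425262 1452
finial 0.77 [0.615 0.217 0.241]
finial 0.55 [0.772 0.203 0.068]
tin 0.76 [ 0.777 -0.157  0.099]
tin 0.64 [0.621 0.425 0.02 ]
moulding 0.71 [0.617 0.425 0.019]
moulding 0.42 [0.617 0.216 0.243]
tape 0.86 [0.285 0.353 0.027]
tape 0.21 [ 0.547 -0.352  0.013]
bar_mid 0.73 [ 0.549 -0.359  0.056]
bar_mid 0.48 [ 0.328 -0.329  0.013]
```

View pics/side18.png

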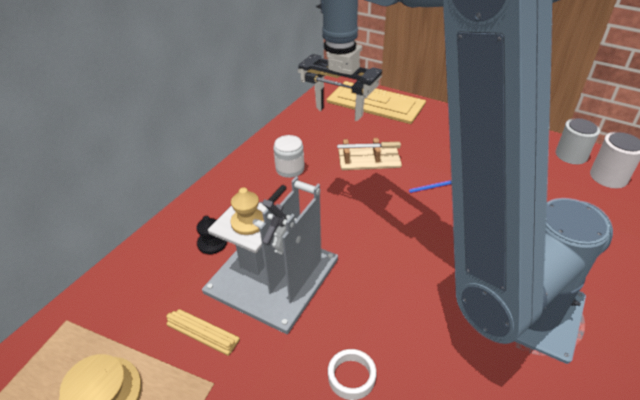

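View pics/top18.png

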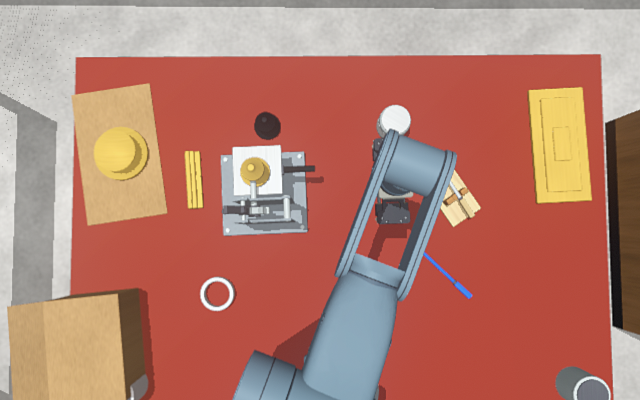

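```bash
python3 - <<'E'
from h import *
print(job.sign_off())
E
```

```text
the job is handed in; nothing more can be done
None
```

The job is done and handed in at about 20 s. I have had no verdict; `sign_off` reports none.

**What I did:**
- Took the bar from its rest and tilted it to about 40° in the grip by pressing its shaft on the tie bar.
- Pushed it up under the pawl until the pawl fell right back, with only the bar meant to touch it.
- Levelled the bar again under the tie and laid it back in the notches of its rest.
- Lowered the deck by its handle at about 0.07 m/s to the stop, let go and moved the arm clear.

**Last checks:**
- **Deck:** its top measured z = 170 mm (270 mm at the start), so it is fully down.
- **Finial:** it stands upright on the deck; its top measured z = 274 mm against about 270 mm expected.
- **Pawl:** it lies back in the last pictures. I judged this by eye and did not measure the joint angle.
- **Bar:** it lies in both saddles in the side view. In the final top view the arm partly hid it, so I did not re-measure its exact position there. I laid it back with the gripper within about 1 mm of where it had picked it up.
- **Bystanders:** tin, moulding and tape moved less than 10 mm by measurement, which is within measuring noise. One network also gave low-confidence false hits for them, which I ignored.
- **Robot:** it was touching nothing when I handed in.

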